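# Line up the amber bottles by size

## Task

Stand the four amber bottles upright on the green marks of the white strip, one centred on each mark, in order of size: the smallest at the end with the blue block, growing to the largest at the end with the grey block. Leave the white porcelain beaker standing where it is.

Things in the scene. Friction and masses are not known exactly. Their poses are not given: they have to be found in the camera images.
- small_bottle: the smallest of four loose round amber glass bottles with a paper band and a black screw cap: 28 mm in diameter, 60 mm tall in all, straight-sided from the foot up to 42 mm, then a shoulder to 48 mm and a cap 17 mm across on top. Stands upright on the table at the start. Origin at the centre of its underside, z up along its axis; its yaw does not matter. At most 0.35 kg.
- medium_bottle: the second smallest of four loose round amber glass bottles with a paper band and a black screw cap: 36 mm in diameter, 78 mm tall in all, straight-sided from the foot up to 55 mm, then a shoulder to 62 mm and a cap 22 mm across on top. Stands upright on the table at the start. Origin at the centre of its underside, z up along its axis; its yaw does not matter. At most 0.35 kg.
- large_bottle: the second largest of four loose round amber glass bottles with a paper band and a black screw cap: 44 mm in diameter, 96 mm tall in all, straight-sided from the foot up to 67 mm, then a shoulder to 77 mm and a cap 26 mm across on top. Stands upright on the table at the start. Origin at the centre of its underside, z up along its axis; its yaw does not matter. At most 0.35 kg.
- largest_bottle: the largest of four loose round amber glass bottles with a paper band and a black screw cap: 54 mm in diameter, 116 mm tall in all, straight-sided from the foot up to 81 mm, then a shoulder to 93 mm and a cap 32 mm across on top. Stands upright on the table at the start. Origin at the centre of its underside, z up along its axis; its yaw does not matter. At most 0.35 kg.
- mark_1: flat round green mark, 68 mm in diameter, 2 mm thick, fixed on a white strip (100 x 450 x 5 mm, lying roughly across in front of the robot); an end mark of the row of four. The marks are in a straight line 100 mm apart, numbered 1 to 4 from the robot's right to its left; the row lies along their own y axis. Origin at the centre of its underside, so its top, where a bottle stands, is 2 mm above that (7 mm above the table).
- mark_2: flat round green mark, 68 mm in diameter, 2 mm thick, fixed on a white strip (100 x 450 x 5 mm, lying roughly across in front of the robot); an inner mark of the row of four. The marks are in a straight line 100 mm apart, numbered 1 to 4 from the robot's right to its left; the row lies along their own y axis. Origin at the centre of its underside, so its top, where a bottle stands, is 2 mm above that (7 mm above the table).
- mark_3: flat round green mark, 68 mm in diameter, 2 mm thick, fixed on a white strip (100 x 450 x 5 mm, lying roughly across in front of the robot); an inner mark of the row of four. The marks are in a straight line 100 mm apart, numbered 1 to 4 from the robot's right to its left; the row lies along their own y axis. Origin at the centre of its underside, so its top, where a bottle stands, is 2 mm above that (7 mm above the table).
- mark_4: flat round green mark, 68 mm in diameter, 2 mm thick, fixed on a white strip (100 x 450 x 5 mm, lying roughly across in front of the robot); the other end mark of the row of four. The marks are in a straight line 100 mm apart, numbered 1 to 4 from the robot's right to its left; the row lies along their own y axis. Origin at the centre of its underside, so its top, where a bottle stands, is 2 mm above that (7 mm above the table).
- blue_block: blue block fixed across one end of the white strip, 80 x 22 mm and 20 mm high, its top 25 mm above the table, centre 62 mm beyond the nearest end mark (mark_1 or mark_4, it varies). It shows the end where the smallest bottle belongs; a like grey block closes the other end. Origin at the centre of its underside.
- beaker: loose white porcelain beaker without handle, open top, rim 70 mm in diameter, 85 mm tall, standing among the bottles; not to be disturbed. Origin at the centre of its underside, z up.

How it is judged (in metres and radians):
At the end, for the whole second after the job is handed in: Each bottle stands upright (0.1 rad), released and at rest on its own mark, within 15 mm of its centre: smallest next to the blue block, then second smallest, second largest, and largest next to the grey block. The beaker stands upright within 20 mm of its start (((horizontal distance between blue_block and mark_1 below 0.1 m and horizontal distance between small_bottle and mark_1 below 0.015 m and horizontal distance between medium_bottle and mark_2 below 0.015 m and horizontal distance between large_bottle and mark_3 below 0.015 m and horizontal distance between largest_bottle and mark_4 below 0.015 m) or (horizontal distance between blue_block and mark_4 below 0.1 m and horizontal distance between small_bottle and mark_4 below 0.015 m and horizontal distance between medium_bottle and mark_3 below 0.015 m and horizontal distance between large_bottle and mark_2 below 0.015 m and horizontal distance between largest_bottle and mark_1 below 0.015 m)) and angle between each of small_bottle, medium_bottle, large_bottle, largest_bottle, beaker's own z axis and vertical below 0.1 rad and height (world z) of small_bottle between 0.003 and 0.012 m and linear speed of each of small_bottle, medium_bottle, large_bottle, largest_bottle below 0.02 m/s and angular speed of each of small_bottle, medium_bottle, large_bottle, largest_bottle below 0.2 rad/s and height (world z) of medium_bottle between 0.003 and 0.012 m and height (world z) of large_bottle between 0.003 and 0.012 m and height (world z) of largest_bottle between 0.003 and 0.012 m and distance of beaker from where it was at the start of the episode below 0.02 m); the robot touches nothing.
It fails at once if the beaker is pushed more than 20 mm from its place or tipped (distance of beaker from where it was at the start of the episode above 0.02 m or angle between beaker's own z axis and vertical above 0.4 rad).
It also fails if it takes over 128 s, if anything falls off the work surface, if the arm or the gripper's body presses on something with over 40 N, if the wrist force passes 120 N, or if a joint passes its speed limit or range.

## Robot

A 6-joint arm with a two-finger parallel gripper is mounted at the origin on the work surface. World frame = base frame: x ahead of the robot, y to its left, z up, the work surface at z = 0. Lengths are in mm, angles in rad, forces in N, time in s.
With the tool pointing down it reaches from about 350 to 775 mm from the base axis. Payload 7.3 kg.
Tool frame: the origin (TCP) lies at the very end of the fingers, on their centre line; the grasp point (between the pads) lies 19 mm behind it; x points along the fingers, y is the direction in which the jaws open and shut, and the axes are right-handed (so a half turn about x gives the same grasp; the last joint's range is limited). The gripper opens to 92 mm and grips with 3 to 60 N. Pads are 19 mm wide; open, the fingers measure 130 mm over their backs; the gripper's body (75 mm by 190 mm) begins 47 mm behind the grasp point.
Start: joints at [-1.481, 0.342, 1.524, -0, 1.275, -0.146], TCP at [122.672, -510.486, 226.741] pointing down, gripper open.
Joint ranges: [-2.53, 2.53], [-0.77, 2.02], [0.04, 2.7], [-1, 4.14], [0.28, 2.66], [-3.11, 3.11]. Speed limits (rad/s): [2.57, 2.57, 3.14, 3.14, 3.14, 3.14].

## Interface

Orientations are given as [roll, pitch, yaw] about the fixed x, y, z axes, in that order (R = Rz(yaw) Ry(pitch) Rx(roll)).
In Python, from plant import bot gives the robot as it stands.
- The arm moves only by the tool step_arm, never from a script. Its argument "targets" is a list that holds one entry, the list of rows, each a list of 4 numbers: the shift along the tool's x, y, z in m, then the turn about the tool's x in degrees. A call has exactly 5 rows; each row is the pose to reach, as a shift and turn from the pose measured when the call began, along the tool's axes at that moment; what a row does not reach only later rows make up. A row lasts 1/12 s, in which the tool goes at most 41.7 mm and 7.16 degrees, less where a joint would pass 70% of its speed; a pose out of reach is approached as far as the arm can. A call with a gripper value outside its range is refused whole. "jaw" is the closure, from 0 (fully open) to 1 (shut), set as the call begins (left out, the last holds). The fingers move at their own pace and stop on an object; the grip force is fixed at half the most. Time passes only in rows, so rows that repeat a pose let the fingers close, or fill a call up. It gives the time, the measured TCP pose, the force and the opening at its end, in the units of the state.
- bot.get_obs(): the state, without advancing time (a new reading comes with each control period).
- bot.capture(name): name is "scene" or "top" or "wrist"; returns a dict with "color" (400x640x3 uint8, red, green, blue), "depth" (400x640 float32, mm along the optical axis (not along the pixel's ray), 0 where there is no reading), "fov_y" (degrees; the focal length in pixels is half the picture's height over the tangent of half this angle, whatever the lens; pixels are square), "cx", "cy" (the principal point, pixels), "rvec" (rotation vector, rad) and "tvec" (3), from world to camera coordinates, as OpenCV has them. Camera axes: x right, y down, z forward; pixel columns grow to the right and rows downward; lengths in mm; the calibration is good to about 2 mm. A picture is of the moment at which its call begins.
- bot.close_job(): hands the job in, once; it reports no verdict.
The state is a dict: "time": time; "joint_positions": joint angles; "dq": joint speeds; "tau": joint torques, N m; "tool_pos": TCP position; "tcp_rot": TCP orientation; "contact_force": force on the tool from outside, world axes, zero at the start; "moment": the same for the moment, N m; "grip_width": finger opening in mm.
Only numpy, scipy, OpenCV 4.12 (cv2) and the standard library are available. Lean on these libraries where they do the work, as an engineer would, in place of code of your own. Each camera call takes 0.05 s, during which the arm holds its last target. There are 200 camera calls.

## Working session

There is one attempt and no reset: what is moved stays moved. The work goes in short steps, Python scripts to look and compute and a tool call to move; the robot and the scene stay as the last step left them, time stands still between calls to the robot, and variables do not carry over. Pictures are saved under pics/ and viewed, about 12 in all and at most 16, crops included, and the job is handed in when it is done.

Besides the shell and the picture viewer there is one more tool, called after "Call:" by a JSON object that holds its "name" and its "arguments", one argument or row to a line. step_arm: Moves the arm, as the interface text tells. Its arguments: {"type":"object","properties":{"targets":{"type":"array","items":{"type":"array","items":{"type":"array","items":{"type":"number"}}}},"jaw":{"type":"number"}},"required":["targets"]}

```bash
mkdir -p pics; cat > h.py <<'E'
import numpy as np, cv2
from plant import bot
def cap(n):
    c=bot.capture(n); h=c['color'].shape[0]
    c['f']=h/2/np.tan(np.radians(c['fov_y'])/2); c['R']=cv2.Rodrigues(np.array(c['rvec'],float))[0]; c['t']=np.array(c['tvec'],float).ravel(); return c
def save(c,n): cv2.imwrite('pics/'+n+'.png',c['color'][:,:,::-1])
def ray(c,u,v,z):
    d=c['R'].T@np.array([(u-c['cx'])/c['f'],(v-c['cy'])/c['f'],1]); o=-c['R'].T@c['t']; return o+d*(z-o[2])/d[2]
def cloud(c):
    v,u=np.mgrid[:400,:640]; D=c['depth']; P=np.stack([(u-c['cx'])/c['f']*D,(v-c['cy'])/c['f']*D,D],-1); return (P-c['t'])@c['R']
E
python3 - <<'E'
from h import *
print(bot.get_obs())
for n in('top','scene'):
    c=cap(n);save(c,n+'0');print(n,c['f'],c['cx'],c['cy'],-c['R'].T@c['t'],c['R'].round(3).tolist())
E
```

```text
{'time': 0.0, 'joint_positions': array([-1.48101163e+00,  3.42730548e-01,  1.52503632e+00, -6.10139272e-06,
        1.27544185e+00, -1.46005789e-01]), 'dq': array([-2.43182784e-03,  6.09843218e-05,  9.13888396e-04, -1.18528311e-03,
        5.90274410e-04, -9.07568437e-04]), 'tau': array([ 1.63708653e-03, -4.31243634e+01, -2.44217795e+01,  7.20553449e-02,
        5.59853262e-02, -1.14118009e-04]), 'tool_pos': array([ 122.62398013, -510.03585902,  226.03419197]), 'tcp_rot': array([-1.71319192,  1.56918025,  1.664193  ]), 'contact_force': array([ 0.06573048, -0.15828115,  0.01065875]), 'moment': array([ 0.00771658,  0.041421  , -0.00712174]), 'grip_width': 91.64083073564258}
top 423.4302311981849 318.6151726786854 202.04165284182983 [350.68910761 -10.54235737 988.82427254] [[-0.016, -1.0, -0.003], [-0.99, 0.016, -0.143], [0.143, 0.0, -0.99]]
scene 501.6519918802733 323.0484045440128 202.0308780401956 [905.93327294 476.01777707 829.32096333] [[-0.741, 0.671, -0.011], [0.528, 0.572, -0.628], [-0.415, -0.471, -0.778]]
```

View pics/top0.png

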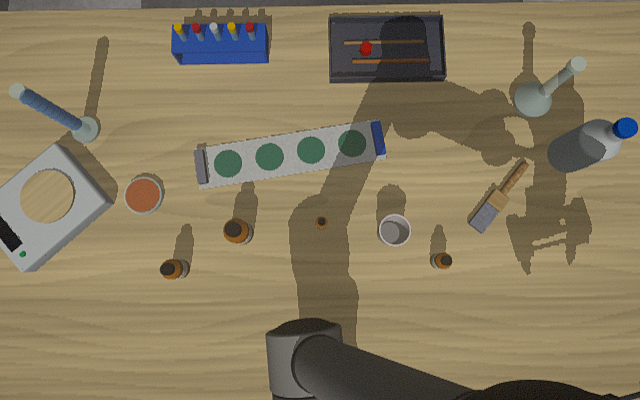

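View pics/scene0.png

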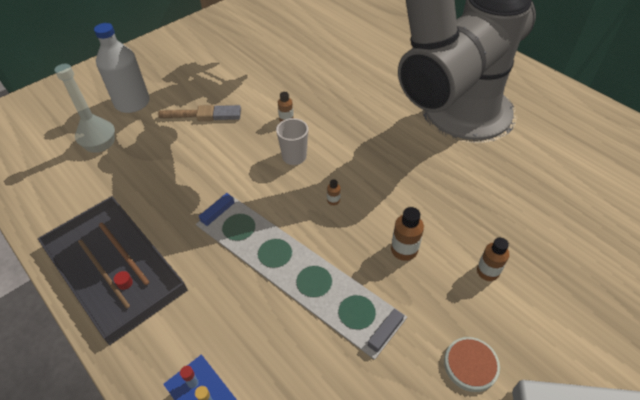

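The top view shows the bottles: large (172,269), largest (237,231), small (322,222), medium (442,261). The beaker is at (394,230), and the marks run from (228,164) to (352,143). The blue block is at the right end, so small goes on mark_1 and largest on mark_4.

```bash
python3 - <<'E'
from h import *
c=cap('top');s=cap('scene');
B={'small':(322,222,60,17),'medium':(442,261,78,22),'large':(172,269,96,26),'largest':(237,231,116,32),'beaker':(394,230,85,70)}
S={'small':(333,185),'medium':(285,98),'large':(499,246),'largest':(411,216),'beaker':(293,128)}
for im,W in((c,B),(s,S)):
    P=cloud(im)
    for k in B:
        u,v=W[k][:2];h=B[k][2];w=40
        Q=P[v-w:v+w,u-w:u+w].reshape(-1,3); g=ray(im,u,v,h)
        Q=Q[(abs(Q[:,2]-h)<4)&(np.hypot(*(Q[:,:2]-g[:2]).T)<45)]
        if len(Q)>3: print(k,len(Q),'mid',((Q[:,:2].max(0)+Q[:,:2].min(0))/2).round(1),'mean',Q.mean(0).round(1),'ext',np.ptp(Q,axis=0).round(0))
        # body points radial fit (bottle lower part)
        Q=P[v-w:v+w,u-w:u+w].reshape(-1,3);Q=Q[(Q[:,2]>15)&(Q[:,2]<h*.65)&(np.hypot(*(Q[:,:2]-g[:2]).T)<45)]
        if len(Q)>8 and k!='beaker':
            from scipy.optimize import least_squares
            r={'small':14,'medium':18,'large':22,'largest':27}[k]
            f=least_squares(lambda p:np.hypot(*(Q[:,:2]-p).T)-r,g[:2],loss='soft_l1');print('  body',len(Q),f.x.round(1),np.abs(f.fun).mean().round(2))
    hsv=cv2.cvtColor(im['color'],cv2.COLOR_RGB2HSV)
    m=cv2.inRange(hsv,(60,60,20),(90,255,255));n,_,st,ce=cv2.connectedComponentsWithStats(m)
    for i in range(1,n):
        if st[i,4]>200: print('mark',ce[i].round(1),ray(im,*ce[i],7).round(1),st[i,4])
E
```

```text
small 43 mid [441.5 -14.7] mean [440.8 -14.8  60.3] ext [15. 13.  7.]
  body 19 [441.1 -15. ] 0.3
medium 80 mid [ 352.2 -280.1] mean [ 351.9 -280.3   78.1] ext [19. 20.  7.]
  body 74 [ 351.7 -280.9] 0.38
large 124 mid [343.8 310.9] mean [343.2 310.9  96. ] ext [25. 25.  8.]
  body 143 [343.2 311.5] 0.39
largest 187 mid [422.7 170.4] mean [422.8 169.9 116. ] ext [31. 31.  8.]
  body 113 [422.9 170.4] 0.32
beaker 191 mid [ 418.7 -171.1] mean [ 418.8 -171.3   85.1] ext [69. 67.  7.]
mark [351.1 142.6] [634.9 -90.1   7. ] 308
mark [310.6 149.7] [619.1   7.1   7. ] 573
mark [269.1 156.4] [604.2 106.1   7. ] 571
mark [227.5 163.3] [589.2 204.9   7. ] 578
small 47 mid [445.3 -14. ] mean [445.7 -13.   59.2] ext [16. 17.  6.]
  body 106 [444.7 -13.8] 0.8
medium 51 mid [ 355.  -278.9] mean [ 356.1 -279.2   77.3] ext [24. 25.  6.]
  body 168 [ 354.9 -279.8] 1.18
large 156 mid [347.5 312.5] mean [348.3 312.8  95.4] ext [29. 26.  7.]
  body 376 [346.6 312.5] 0.65
largest 219 mid [426.9 171.5] mean [427.8 172.3 115.5] ext [32. 32.  7.]
  body 516 [426.3 171.3] 0.63
beaker 186 mid [ 422.1 -169.1] mean [ 423.2 -169.5   84.2] ext [72. 69.  7.]
mark [60.2 32.1] [  604.  -1018.1     7. ] 8719
mark [590.5  43.4] [-465.7   62.8    7. ] 9203
mark [274.5 252.7] [622.3   8.    7. ] 678
mark [313.7 281.1] [607.6 106.9   7. ] 783
mark [356.6 311.8] [592.7 205.8   7. ] 914
```

```bash
cat >> h.py <<'E'
from scipy.spatial.transform import Rotation as Ro
def go(x,y,z,ang=None):
    o=bot.get_obs(); R=Ro.from_euler('xyz',o['tcp_rot']).as_matrix(); p=np.array(o['tool_pos'])
    print('t',round(o['time'],2),'tcp',p.round(1),'x',R[:,0].round(3),'y',R[:,1].round(3),'z',R[:,2].round(3),'F',np.round(o['contact_force'],1),'w',round(o['grip_width'],1),'j',np.round(o['joint_positions'],2))
    sh=R.T@(np.array([x,y,z])-p)/1000
    if ang is not None: # desired world direction of tool y (deg, mod 180)
        a=np.degrees(np.arctan2(R[1,1],R[0,1])); d=-(ang-a); d=(d+90)%180-90; print('turn',round(d,1))
    print('shift m',sh.round(4), 'norm mm',(np.linalg.norm(sh)*1000).round(0))
E
python3 -c "
from h import *
# jaw perpendicular to row: row dir (-14.9,98.9) -> perp angle 8.6deg
go(443,-14,200,8.6); go(353.5,-280,150,8.6)"
```

```text
t 0.2 tcp [ 122.7 -510.2  226.3] x [-0.     0.001 -1.   ] y [ 0.234 -0.972 -0.001] z [-0.972 -0.234 -0.   ] F [-0.6  0.5 -0.7] w 92.2 j [-1.48  0.34  1.52 -0.    1.28 -0.15]
turn -85.1
shift m [ 0.0267 -0.4076 -0.4274] norm mm 591.0
t 0.2 tcp [ 122.7 -510.2  226.3] x [-0.     0.001 -1.   ] y [ 0.234 -0.972 -0.001] z [-0.972 -0.234 -0.   ] F [-0.6  0.5 -0.7] w 92.2 j [-1.48  0.34  1.52 -0.    1.28 -0.15]
turn -85.1
shift m [ 0.0765 -0.1699 -0.2782] norm mm 335.0
```

```bash
cat >> h.py <<'E'
def plan(W):
    "W: list of (x,y,z,ang or None): per-call ideal shift [m] and turn [deg] in tool axes"
    o=bot.get_obs(); R=Ro.from_euler('xyz',o['tcp_rot']).as_matrix(); p=np.array(o['tool_pos'])
    print('t',round(o['time'],2),'tcp',p.round(1),'w',round(o['grip_width'],1),'F',np.round(o['contact_force'],1),'x',R[:,0].round(3))
    a=np.degrees(np.arctan2(R[1,1],R[0,1]))
    for x,y,z,ang in W:
        q=np.array([x,y,z],float); sh=R.T@(q-p)/1000; d=0
        if ang is not None: d=a-ang
        print((x,y,z,ang),'->',sh.round(4).tolist(),round(d,1),'len',round(np.linalg.norm(sh)*1000))
        p=q
        if ang is not None: a=ang
        t=np.radians(a); Y=np.array([np.cos(t),np.sin(t),0]); X=np.array([0,0,-1.]); R=np.c_[X,Y,np.cross(X,Y)]
E
python3 -c "
from h import *
plan([(200,-430,200,-42),(280,-350,170,-8),(353.5,-280,150,8.6),(353.5,-280,150,8.6)])"
```

```text
t 0.2 tcp [ 122.7 -510.2  226.3] w 92.2 F [-0.6  0.5 -0.7] x [-0.     0.001 -1.   ]
(200, -430, 200, -42) -> [0.0264, -0.0599, -0.0939] -34.5 len 115
(280, -350, 170, -8) -> [0.03, 0.0059, -0.113] -34 len 117
(353.5, -280, 150, 8.6) -> [0.02, 0.063, -0.0795] -16.6 len 103
(353.5, -280, 150, 8.6) -> [0.0, 0.0, 0.0] 0.0 len 0
```

Call:
{"name": "step_arm", "arguments": {
  "targets": [
    [[0.005,-0.012,-0.019,-7],[0.01,-0.024,-0.038,-14],[0.016,-0.036,-0.056,-21],[0.021,-0.048,-0.075,-28],[0.026,-0.06,-0.094,-34.5]]
  ],
  "jaw": 0
}}

```text
time: 0.62
tool_pos: [200.5, -429.0, 200.0]
tcp_rot: [-2.281, 1.569, 1.704]
contact_force: [0.7, 0.7, -0.3]
grip_width: 91.6
```

Call:
{"name": "step_arm", "arguments": {
  "targets": [
    [[0.006,0.001,-0.023,-7],[0.012,0.002,-0.045,-14],[0.018,0.004,-0.068,-21],[0.024,0.005,-0.09,-28],[0.03,0.006,-0.113,-34]]
  ]
}}

```text
time: 1.03
tool_pos: [280.7, -347.7, 169.7]
tcp_rot: [-2.867, 1.569, 1.718]
contact_force: [0.2, -1.0, -0.1]
grip_width: 91.6
```

Call:
{"name": "step_arm", "arguments": {
  "targets": [
    [[0.007,0.021,-0.027,-6],[0.014,0.042,-0.053,-12],[0.02,0.063,-0.08,-16.6],[0.02,0.063,-0.08,-16.6],[0.02,0.063,-0.08,-16.6]]
  ]
}}

```text
time: 1.45
tool_pos: [354.0, -275.0, 149.5]
tcp_rot: [-2.851, 1.569, 2.026]
contact_force: [-0.6, -0.4, 0.4]
grip_width: 91.6
```

```bash
python3 -c "
from h import *
plan([(353.5,-280,80,8.6),(353.5,-280,21,8.6)]); c=cap('wrist'); save(c,'w1'); print(-c['R'].T@c['t'],c['R'].round(3))
print(bot.get_obs()['joint_positions'])"
```

```text
t 1.45 tcp [ 354.  -275.   149.5] w 91.6 F [-0.6 -0.4  0.4] x [-0.001  0.002 -1.   ]
(353.5, -280, 80, 8.6) -> [0.0695, -0.0013, 0.0049] 0.9 len 70
(353.5, -280, 21, 8.6) -> [0.059, 0.0, 0.0] 0.0 len 59
[ 341.94554777 -199.99719606  307.24865925] [[ 0.986  0.164 -0.001]
 [ 0.158 -0.945  0.285]
 [ 0.046 -0.281 -0.958]]
[-8.34469875e-01  2.89974547e-01  1.83768220e+00  4.23862280e-04
  1.01519802e+00 -9.97553841e-01]
```

View pics/w1.png

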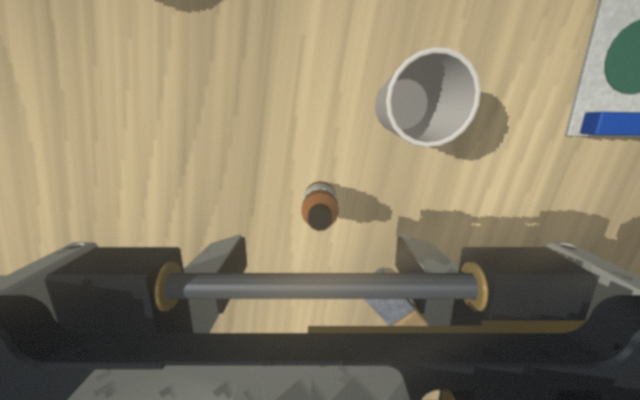

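```bash
python3 -c "
from h import *
c=cap('wrist');P=cloud(c)[::1].reshape(-1,3)
Q=P[(abs(P[:,2]-78)<4)&(np.hypot(P[:,0]-353,P[:,1]+280)<30)];print(len(Q),((Q.max(0)+Q.min(0))/2).round(1),Q.mean(0).round(1),np.ptp(Q,axis=0))"
```

```text
470 [ 354.1 -282.    76.9] [ 354.2 -281.3   77.5] [21.16552211 21.40569376  5.07100922]
```

The wrist view shows the medium bottle at (320,205), midway between the fingers, with the beaker clear at (432,97). The wrist depth agrees with the other two cameras, so I'm descending.

Call:
{"name": "step_arm", "arguments": {
  "targets": [
    [[0.02,-0.001,0.003,0.9],[0.045,-0.001,0.006,0.9],[0.07,-0.001,0.006,0.9],[0.07,-0.001,0.006,0.9],[0.07,-0.001,0.006,0.9]]
  ]
}}

```text
time: 1.97
tool_pos: [351.9, -283.3, 79.6]
tcp_rot: [-2.62, 1.567, 2.236]
contact_force: [-0.2, -0.3, 0.6]
grip_width: 91.7
```

Call:
{"name": "step_arm", "arguments": {
  "targets": [
    [[0.02,0,0,0],[0.04,0,0,0],[0.058,0,0,0],[0.058,0,0,0],[0.058,0,0,0]]
  ]
}}

```text
time: 2.38
tool_pos: [351.9, -283.9, 22.7]
tcp_rot: [-2.611, 1.568, 2.243]
contact_force: [0.7, -0.6, 0.6]
grip_width: 92.0
```

Call:
{"name": "step_arm", "arguments": {
  "targets": [
    [[0,0,0,0],[0,0,0,0],[0,0,0,0],[0,0,0,0],[0,0,0,0]]
  ],
  "jaw": 1
}}

```text
time: 2.8
tool_pos: [352.1, -284.1, 23.2]
tcp_rot: [-2.652, 1.569, 2.203]
contact_force: [0.0, 0.5, -0.3]
grip_width: 62.9
```

Call:
{"name": "step_arm", "arguments": {
  "targets": [
    [[0,0,0,0],[0,0,0,0],[0,0,0,0],[0,0,0,0],[0,0,0,0]]
  ]
}}

```text
time: 3.22
tool_pos: [352.2, -284.1, 23.2]
tcp_rot: [-2.706, 1.569, 2.149]
contact_force: [1.0, -0.4, 1.2]
grip_width: 35.3
```

```bash
python3 -c "
from h import *
plan([(352,-284,150,8.6),(460,-168,150,8.6),(560,-60,150,8.6),(619.5,5,120,8.6),(619.5,5,60,8.6)])"
```

```text
t 3.22 tcp [ 352.2 -284.1   23.2] w 35.3 F [ 1.  -0.4  1.2] x [-0.001  0.001 -1.   ]
(352, -284, 150, 8.6) -> [-0.1268, -0.0003, -0.0004] -0.5 len 127
(460, -168, 150, 8.6) -> [0.0, 0.1241, -0.0985] 0.0 len 158
(560, -60, 150, 8.6) -> [0.0, 0.115, -0.0918] 0.0 len 147
(619.5, 5, 120, 8.6) -> [0.03, 0.0686, -0.0554] 0.0 len 93
(619.5, 5, 60, 8.6) -> [0.06, 0.0, 0.0] 0.0 len 60
```

Call:
{"name": "step_arm", "arguments": {
  "targets": [
    [[-0.015,0,0,-0.5],[-0.045,0,0,-0.5],[-0.08,0,0,-0.5],[-0.115,0,0,-0.5],[-0.128,0,0,-0.5]]
  ]
}}

```text
time: 3.63
tool_pos: [353.5, -285.6, 155.3]
tcp_rot: [0.629, 1.566, -0.791]
contact_force: [1.0, -0.3, -1.3]
grip_width: 35.2
```

Call:
{"name": "step_arm", "arguments": {
  "targets": [
    [[0,0.02,-0.016,0],[0,0.046,-0.036,0],[0,0.072,-0.057,0],[0,0.098,-0.078,0],[0,0.124,-0.098,0]]
  ]
}}

```text
time: 4.05
tool_pos: [461.9, -168.6, 155.2]
tcp_rot: [0.575, 1.567, -0.845]
contact_force: [0.7, -0.5, -1.0]
grip_width: 35.5
```

Call:
{"name": "step_arm", "arguments": {
  "targets": [
    [[0,0.024,-0.019,0],[0,0.048,-0.038,0],[0,0.071,-0.057,0],[0,0.094,-0.075,0],[0,0.115,-0.092,0]]
  ]
}}

```text
time: 4.47
tool_pos: [562.5, -58.8, 154.7]
tcp_rot: [0.414, 1.568, -1.005]
contact_force: [-0.5, 0.3, -0.1]
grip_width: 35.1
```

```bash
python3 -c "
from h import *
plan([(619.5,5,110,8.6),(619.5,5,50,8.6)])
c=cap('wrist');save(c,'w2')
hsv=cv2.cvtColor(c['color'],cv2.COLOR_RGB2HSV)
m=cv2.inRange(hsv,(60,60,20),(90,255,255));n,_,st,ce=cv2.connectedComponentsWithStats(m)
for i in range(1,n):
    if st[i,4]>400: print('mark',ce[i].round(1),ray(c,*ce[i],7).round(1),st[i])"
```

```text
t 4.47 tcp [562.5 -58.8 154.7] w 35.1 F [-0.5  0.3 -0.1] x [ 0.002 -0.003 -1.   ]
(619.5, 5, 110, 8.6) -> [0.0446, 0.0659, -0.0547] 0.1 len 97
(619.5, 5, 50, 8.6) -> [0.06, 0.0, 0.0] 0.0 len 60
mark [393.9  29.1] [608. 107.   7.] [ 360    0   67   67 3462]
mark [385.8 136.1] [621.9   8.9   7. ] [ 357  106   59   61 2862]
mark [380.5 221.1] [636.4 -85.    7. ] [ 353  200   54   45 1774]
```

Call:
{"name": "step_arm", "arguments": {
  "targets": [
    [[0.01,0.02,-0.016,0],[0.02,0.045,-0.036,0],[0.035,0.0665,-0.0557,0],[0.045,0.0665,-0.0557,0],[0.045,0.0665,-0.0557,0]]
  ]
}}

```text
time: 4.93
tool_pos: [621.1, 10.6, 106.6]
tcp_rot: [-1.408, 1.569, -2.824]
contact_force: [-0.7, 0.1, -1.5]
grip_width: 35.2
```

Call:
{"name": "step_arm", "arguments": {
  "targets": [
    [[0.02,0,0,0],[0.04,0,0,0],[0.06,0,0,0],[0.06,0,0,0],[0.06,0,0,0]]
  ]
}}

```text
time: 5.35
tool_pos: [620.0, 9.6, 46.4]
tcp_rot: [-1.614, 1.567, -3.031]
contact_force: [0.5, 0.7, 0.1]
grip_width: 35.2
```

```bash
python3 -c "
from h import *
plan([(620,6,31,8.6)])
c=cap('wrist');save(c,'w3')"
```

```text
t 5.35 tcp [620.    9.6  46.4] w 35.2 F [0.5 0.7 0.1] x [-0.004 -0.    -1.   ]
(620, 6, 31, 8.6) -> [0.0154, -0.0005, 0.0036] 0.2 len 16
```

View pics/w3.png

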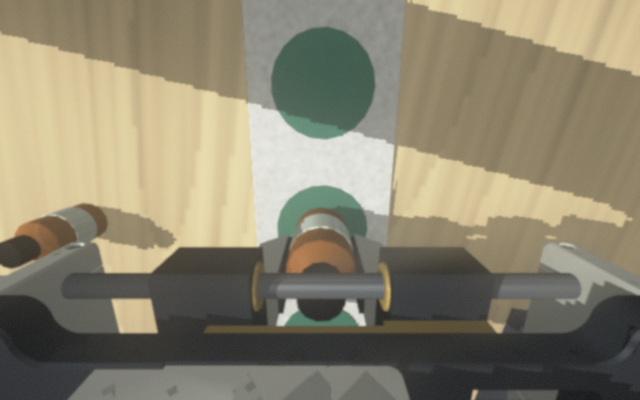

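The bottle hangs upright over mark_2 at about (322,230), with mark_3 ahead at (323,82). I'm lowering it and releasing.

Call:
{"name": "step_arm", "arguments": {
  "targets": [
    [[0.004,0,0.004,0],[0.008,0,0.004,0],[0.012,0,0.004,0],[0.016,0,0.004,0],[0.016,0,0.004,0]]
  ]
}}

```text
time: 5.82
tool_pos: [621.1, 5.8, 30.8]
tcp_rot: [-1.521, 1.569, -2.938]
contact_force: [-0.3, -0.3, -1.1]
grip_width: 35.4
```

Call:
{"name": "step_arm", "arguments": {
  "targets": [
    [[0,0,0,0],[0,0,0,0],[0,0,0,0],[0,0,0,0],[0,0,0,0]]
  ],
  "jaw": 0.4
}}

```text
time: 6.23
tool_pos: [621.2, 5.8, 31.1]
tcp_rot: [-1.439, 1.569, -2.856]
contact_force: [0.3, -0.5, -0.2]
grip_width: 54.9
```

```bash
python3 -c "
from h import *
plan([(620,6,130,8.6),(530,-4,130,8.6),(443,-14,100,8.6)])"
```

```text
t 6.23 tcp [621.2   5.8  31.1] w 54.9 F [ 0.3 -0.5 -0.2] x [-0.002 -0.001 -1.   ]
(620, 6, 130, 8.6) -> [-0.0989, -0.0014, -0.0004] 0.2 len 99
(530, -4, 130, 8.6) -> [0.0, -0.0905, -0.0036] 0.0 len 91
(443, -14, 100, 8.6) -> [0.03, -0.0875, -0.0031] 0.0 len 93
```

Call:
{"name": "step_arm", "arguments": {
  "targets": [
    [[-0.015,-0.001,0,0],[-0.04,-0.001,0,0],[-0.07,-0.001,0,0],[-0.1,-0.001,0,0],[-0.11,-0.001,0,0]]
  ]
}}

```text
time: 6.65
tool_pos: [622.6, 5.6, 146.0]
tcp_rot: [1.18, 1.565, -0.236]
contact_force: [0.8, 0.0, -0.0]
grip_width: 55.1
```

Call:
{"name": "step_arm", "arguments": {
  "targets": [
    [[0,-0.03,-0.001,0],[0,-0.065,-0.002,0],[0,-0.1,-0.004,0],[0,-0.14,-0.006,0],[0,-0.178,-0.007,0]]
  ],
  "jaw": 0
}}

```text
time: 7.07
tool_pos: [443.3, -14.7, 144.5]
tcp_rot: [1.172, 1.566, -0.244]
contact_force: [0.3, -0.6, -0.4]
grip_width: 84.0
```

```bash
python3 -c "
from h import *
c=cap('wrist');P=cloud(c).reshape(-1,3)
Q=P[(abs(P[:,2]-60)<4)&(np.hypot(P[:,0]-443,P[:,1]+14)<30)];print(len(Q),((Q.max(0)+Q.min(0))/2).round(1),Q.mean(0).round(1))
plan([(441.5,-14,80,8.6),(441.5,-14,11,8.6)])"
```

```text
262 [443.7 -15.6  58.9] [443.7 -15.4  59.5]
t 7.12 tcp [434.1 -13.9 142.6] w 87.8 F [-6.7  1.2 -0.7] x [-0.007  0.    -1.   ]
(441.5, -14, 80, 8.6) -> [0.0626, 0.0078, 0.0013] 0.3 len 63
(441.5, -14, 11, 8.6) -> [0.069, 0.0, 0.0] 0.0 len 69
```

Call:
{"name": "step_arm", "arguments": {
  "targets": [
    [[0.01,0.008,0.002,0.3],[0.03,0.008,0.002,0.3],[0.055,0.008,0.002,0.3],[0.062,0.008,0.002,0.3],[0.062,0.008,0.002,0.3]]
  ]
}}

```text
time: 7.53
tool_pos: [441.1, -14.4, 78.6]
tcp_rot: [-1.83, 1.559, 3.033]
contact_force: [0.1, -0.5, -0.6]
grip_width: 91.6
```

```bash
python3 -c "
from h import *
plan([(442,-15,11,8.6)])"
```

```text
t 7.53 tcp [441.1 -14.4  78.6] w 91.6 F [ 0.1 -0.5 -0.6] x [-0.011  0.001 -1.   ]
(442, -15, 11, 8.6) -> [0.0676, 0.0015, 0.0009] 0.0 len 68
```

Call:
{"name": "step_arm", "arguments": {
  "targets": [
    [[0.02,0.001,0.001,0],[0.04,0.001,0.001,0],[0.06,0.001,0.001,0],[0.067,0.001,0.001,0],[0.067,0.001,0.001,0]]
  ]
}}

```text
time: 7.95
tool_pos: [441.4, -15.0, 10.8]
tcp_rot: [-1.847, 1.557, 3.015]
contact_force: [-0.6, -0.0, 0.5]
grip_width: 91.8
```

Call:
{"name": "step_arm", "arguments": {
  "targets": [
    [[0,0,0,0],[0,0,0,0],[0,0,0,0],[0,0,0,0],[0,0,0,0]]
  ],
  "jaw": 1
}}

```text
time: 8.37
tool_pos: [441.8, -15.1, 11.5]
tcp_rot: [-1.837, 1.559, 3.026]
contact_force: [-0.6, 0.3, 0.5]
grip_width: 62.9
```

Call:
{"name": "step_arm", "arguments": {
  "targets": [
    [[0,0,0,0],[0,0,0,0],[0,0,0,0],[0,0,0,0],[0,0,0,0]]
  ]
}}

```text
time: 8.78
tool_pos: [441.8, -15.1, 11.5]
tcp_rot: [-1.837, 1.559, 3.026]
contact_force: [0.1, -0.2, -0.2]
grip_width: 29.6
```

Call:
{"name": "step_arm", "arguments": {
  "targets": [
    [[0,0,0,0],[0,0,0,0],[0,0,0,0],[0,0,0,0],[0,0,0,0]]
  ]
}}

```text
time: 9.2
tool_pos: [441.9, -15.1, 11.5]
tcp_rot: [-1.835, 1.559, 3.027]
contact_force: [0.0, -0.3, 1.8]
grip_width: 26.8
```

```bash
python3 -c "
from h import *
o=bot.get_obs()
x,y,z=o['tool_pos']
plan([(x,y,140,8.6),(540,-54,140,8.6),(635,-91,120,8.6),(635,-91,50,8.6)])"
```

```text
t 9.2 tcp [441.9 -15.1  11.5] w 26.8 F [ 0.  -0.3  1.8] x [-0.012  0.001 -1.   ]
(np.float64(441.8515103962384), np.float64(-15.111839233644545), 140, 8.6) -> [-0.1285, -0.0015, -0.0004] 0.0 len 128
(540, -54, 140, 8.6) -> [0.0, 0.0912, 0.0531] 0.0 len 106
(635, -91, 120, 8.6) -> [0.02, 0.0884, 0.0508] 0.0 len 104
(635, -91, 50, 8.6) -> [0.07, 0.0, 0.0] 0.0 len 70
```

Call:
{"name": "step_arm", "arguments": {
  "targets": [
    [[-0.015,0,0,0],[-0.045,0,0,0],[-0.08,0,0,0],[-0.115,0,0,0],[-0.128,-0.001,0,0]]
  ]
}}

```text
time: 9.62
tool_pos: [444.3, -15.8, 143.6]
tcp_rot: [-1.74, 1.565, 3.123]
contact_force: [0.7, -0.5, -0.3]
grip_width: 27.1
```

Call:
{"name": "step_arm", "arguments": {
  "targets": [
    [[0,0.015,0.009,0],[0,0.034,0.02,0],[0,0.053,0.031,0],[0,0.072,0.042,0],[0,0.091,0.053,0]]
  ]
}}

```text
time: 10.03
tool_pos: [542.9, -54.9, 142.9]
tcp_rot: [-1.753, 1.564, 3.109]
contact_force: [1.0, -0.0, -0.8]
grip_width: 27.4
```

Call:
{"name": "step_arm", "arguments": {
  "targets": [
    [[0,0.02,0.012,0],[0,0.045,0.026,0],[0.01,0.07,0.04,0],[0.02,0.088,0.051,0],[0.03,0.088,0.051,0]]
  ]
}}

```text
time: 10.45
tool_pos: [640.1, -93.8, 111.0]
tcp_rot: [-1.575, 1.567, -2.996]
contact_force: [-0.4, 0.2, -0.9]
grip_width: 27.2
```

```bash
python3 -c "
from h import *
plan([(635.5,-91,50,8.6),(635.5,-91,20,8.6)])
c=cap('wrist');save(c,'w4')
plan([(635.5,-91,50,8.6),(635.5,-91,20,8.6)])
P=cloud(c).reshape(-1,3)
Q=P[(abs(P[:,2]-85)<4)&(np.hypot(P[:,0]-620,P[:,1]-8)<30)];print('med',len(Q),((Q.max(0)+Q.min(0))/2).round(1),Q.mean(0).round(1))
"
```

```text
t 10.45 tcp [640.1 -93.8 111. ] w 27.2 F [-0.4  0.2 -0.9] x [-0.004 -0.001 -1.   ]
(635.5, -91, 50, 8.6) -> [0.061, -0.0039, -0.0034] -0.0 len 61
(635.5, -91, 20, 8.6) -> [0.03, 0.0, 0.0] 0.0 len 30
t 10.5 tcp [636.9 -92.5 108.4] w 27.5 F [-1.8 -0.8 -2.5] x [-0.01   0.001 -1.   ]
(635.5, -91, 50, 8.6) -> [0.0584, -0.0005, -0.0015] -0.0 len 58
(635.5, -91, 20, 8.6) -> [0.03, 0.0, 0.0] 0.0 len 30
med 1080 [621.1   7.4  84.1] [621.    7.5  84.6]
```

View pics/w4.png

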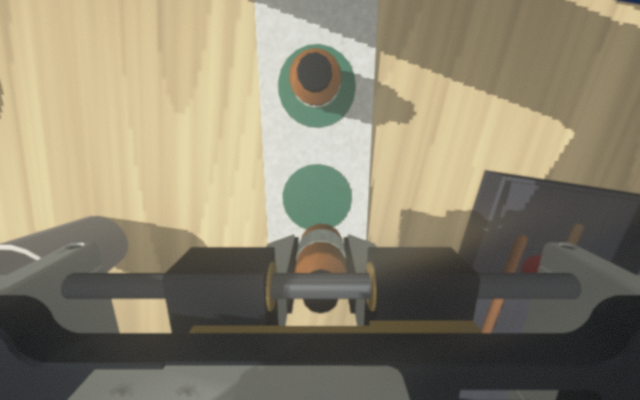

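The medium bottle stands on mark_2, centred near (317,85). Mark_1 is free at (317,197), behind the held small bottle.

Call:
{"name": "step_arm", "arguments": {
  "targets": [
    [[0.015,0,-0.001,0],[0.03,0,-0.001,0],[0.05,0,-0.001,0],[0.058,0,-0.001,0],[0.058,0,-0.001,0]]
  ]
}}

```text
time: 10.92
tool_pos: [633.7, -90.6, 48.2]
tcp_rot: [-1.888, 1.555, 2.974]
contact_force: [-0.1, 0.1, -0.9]
grip_width: 27.7
```

```bash
python3 -c "
from h import *
c=cap('wrist')
hsv=cv2.cvtColor(c['color'],cv2.COLOR_RGB2HSV)
m=cv2.inRange(hsv,(60,60,20),(90,255,255));n,_,st,ce=cv2.connectedComponentsWithStats(m)
for i in range(1,n):
    if st[i,4]>400: print('mark',ce[i].round(1),ray(c,*ce[i],7).round(1),st[i])
b=cv2.imread('pics/w4.png');hsv=cv2.cvtColor(b,cv2.COLOR_BGR2HSV)
plan([(635.5,-91,20,8.6)])
"
```

```text
mark [306.5 108.3] [611.7 -10.    7. ] [ 276   43   82   93 2029]
mark [320.1 208.9] [631.1 -78.3   7. ] [ 282  185   85   54 2746]
t 10.97 tcp [634.9 -90.9  49.8] w 27.7 F [-0.3  0.  -0.1] x [-0.013  0.002 -1.   ]
(635.5, -91, 20, 8.6) -> [0.0298, 0.0009, 0.0003] -0.0 len 30
```

Call:
{"name": "step_arm", "arguments": {
  "targets": [
    [[0.01,0.001,0,0],[0.02,0.001,0,0],[0.026,0.001,0,0],[0.0305,0.001,0,0],[0.0305,0.001,0,0]]
  ]
}}

```text
time: 11.38
tool_pos: [635.4, -90.7, 18.9]
tcp_rot: [-1.869, 1.557, 2.993]
contact_force: [-0.0, 0.6, -0.8]
grip_width: 27.1
```

Call:
{"name": "step_arm", "arguments": {
  "targets": [
    [[0,0,0,0],[0,0,0,0],[0,0,0,0],[0,0,0,0],[0,0,0,0]]
  ],
  "jaw": 0.45
}}

```text
time: 11.8
tool_pos: [635.5, -90.7, 19.0]
tcp_rot: [-1.869, 1.558, 2.994]
contact_force: [0.2, -0.7, -0.0]
grip_width: 49.9
```

```bash
python3 -c "
from h import *
x,y,z=bot.get_obs()['tool_pos']
plan([(x,y,160,8.6),(570,10,175,8.6),(500,90,175,8.6),(424,171,175,8.6)])"
```

```text
t 11.8 tcp [635.5 -90.7  19. ] w 49.9 F [ 0.2 -0.7 -0. ] x [-0.013  0.002 -1.   ]
(np.float64(635.4931671716097), np.float64(-90.72759199708473), 160, 8.6) -> [-0.141, -0.0018, -0.0005] -0.0 len 141
(570, 10, 175, 8.6) -> [-0.015, -0.0497, -0.1094] 0.0 len 121
(500, 90, 175, 8.6) -> [0.0, -0.0573, -0.0896] 0.0 len 106
(424, 171, 175, 8.6) -> [0.0, -0.063, -0.0915] 0.0 len 111
```

Call:
{"name": "step_arm", "arguments": {
  "targets": [
    [[-0.015,-0.001,0,0],[-0.045,-0.001,0,0],[-0.08,-0.001,0,0],[-0.115,-0.001,0,0],[-0.145,-0.001,0,0]]
  ]
}}

```text
time: 12.22
tool_pos: [636.6, -91.2, 166.5]
tcp_rot: [-1.861, 1.559, 3.002]
contact_force: [0.8, 0.0, 0.5]
grip_width: 50.4
```

Call:
{"name": "step_arm", "arguments": {
  "targets": [
    [[-0.003,-0.01,-0.022,0],[-0.006,-0.02,-0.044,0],[-0.009,-0.03,-0.066,0],[-0.012,-0.04,-0.088,0],[-0.015,-0.05,-0.11,0]]
  ],
  "jaw": 0
}}

```text
time: 12.63
tool_pos: [570.2, 10.9, 182.8]
tcp_rot: [-1.859, 1.559, 3.003]
contact_force: [-0.3, 0.6, -0.0]
grip_width: 79.4
```

Call:
{"name": "step_arm", "arguments": {
  "targets": [
    [[0,-0.012,-0.018,0],[0,-0.024,-0.036,0],[0,-0.036,-0.054,0],[0,-0.048,-0.072,0],[0,-0.058,-0.09,0]]
  ]
}}

```text
time: 13.05
tool_pos: [498.4, 91.9, 183.9]
tcp_rot: [-1.859, 1.56, 3.003]
contact_force: [1.1, -0.6, -0.5]
grip_width: 91.7
```

Call:
{"name": "step_arm", "arguments": {
  "targets": [
    [[0,-0.015,-0.022,0],[0,-0.032,-0.046,0],[0,-0.048,-0.07,0],[0,-0.061,-0.088,0],[0,-0.061,-0.088,0]]
  ]
}}

```text
time: 13.47
tool_pos: [422.1, 172.0, 185.1]
tcp_rot: [-1.912, 1.558, 2.953]
contact_force: [0.0, 0.6, -0.0]
grip_width: 91.3
```

```bash
python3 -c "
from h import *
c=cap('wrist');P=cloud(c).reshape(-1,3)
Q=P[(abs(P[:,2]-116)<4)&(np.hypot(P[:,0]-424,P[:,1]-171)<30)];print(len(Q),((Q.max(0)+Q.min(0))/2).round(1),Q.mean(0).round(1))
plan([(423.5,171,100,8.6),(423.5,171,57,8.6)])"
```

```text
1063 [425.7 169.9 114.8] [425.5 170.2 115.6]
t 13.52 tcp [423.8 171.  185.2] w 92.0 F [0.6 0.7 0.3] x [-0.011  0.002 -1.   ]
(423.5, 171, 100, 8.6) -> [0.0852, 0.0006, 0.0002] 0.1 len 85
(423.5, 171, 57, 8.6) -> [0.043, 0.0, 0.0] 0.0 len 43
```

Call:
{"name": "step_arm", "arguments": {
  "targets": [
    [[0.02,0.001,0.0005,0],[0.04,0.001,0.0005,0],[0.065,0.001,0.0005,0],[0.085,0.001,0.0005,0],[0.085,0.001,0.0005,0]]
  ]
}}

```text
time: 13.93
tool_pos: [422.4, 169.6, 97.2]
tcp_rot: [-1.733, 1.554, 3.131]
contact_force: [-0.9, -0.3, -0.2]
grip_width: 91.8
```

Call:
{"name": "step_arm", "arguments": {
  "targets": [
    [[0.01,0,0,0],[0.02,0,0,0],[0.032,0,0,0],[0.042,0,0,0],[0.042,0,0,0]]
  ]
}}

```text
time: 14.35
tool_pos: [421.8, 169.1, 54.7]
tcp_rot: [-1.71, 1.553, -3.13]
contact_force: [-1.2, -0.3, 0.5]
grip_width: 91.9
```

Call:
{"name": "step_arm", "arguments": {
  "targets": [
    [[0,0,0,0],[0,0,0,0],[0,0,0,0],[0,0,0,0],[0,0,0,0]]
  ],
  "jaw": 1
}}

```text
time: 14.77
tool_pos: [422.2, 169.1, 55.2]
tcp_rot: [-1.72, 1.554, -3.139]
contact_force: [0.5, -0.0, -0.5]
grip_width: 62.6
```

Call:
{"name": "step_arm", "arguments": {
  "targets": [
    [[0,0,0,0],[0,0,0,0],[0,0,0,0],[0,0,0,0],[0,0,0,0]]
  ]
}}

```text
time: 15.18
tool_pos: [423.1, 169.3, 55.7]
tcp_rot: [-1.749, 1.556, 3.115]
contact_force: [2.7, 0.4, 5.0]
grip_width: 53.3
```

```bash
python3 -c "
from h import *
x,y,z=bot.get_obs()['tool_pos']
plan([(x,y,130,8.6),(510,188,130,8.6),(591,205.5,120,8.6),(591,205.5,85,8.6)])"
```

```text
t 15.18 tcp [423.1 169.3  55.7] w 53.3 F [2.7 0.4 5. ] x [-0.015  0.    -1.   ]
(np.float64(423.05505293459555), np.float64(169.27042449514101), 130, 8.6) -> [-0.0743, -0.0011, -0.0002] 0.1 len 74
(510, 188, 130, 8.6) -> [0.0, 0.0888, -0.0055] 0.0 len 89
(591, 205.5, 120, 8.6) -> [0.01, 0.0827, -0.0052] 0.0 len 83
(591, 205.5, 85, 8.6) -> [0.035, 0.0, 0.0] 0.0 len 35
```

Call:
{"name": "step_arm", "arguments": {
  "targets": [
    [[-0.01,0,0,0],[-0.03,0,0,0],[-0.055,0,0,0],[-0.074,-0.001,0,0],[-0.074,-0.001,0,0]]
  ]
}}

```text
time: 15.6
tool_pos: [424.1, 169.4, 132.1]
tcp_rot: [-1.823, 1.559, 3.041]
contact_force: [0.2, -0.2, -2.1]
grip_width: 53.1
```

Call:
{"name": "step_arm", "arguments": {
  "targets": [
    [[0,0.015,-0.001,0],[0,0.034,-0.002,0],[0,0.053,-0.003,0],[0,0.071,-0.004,0],[0,0.089,-0.0055,0]]
  ]
}}

```text
time: 16.02
tool_pos: [510.6, 188.0, 129.0]
tcp_rot: [-1.737, 1.555, 3.126]
contact_force: [0.2, -0.3, -2.4]
grip_width: 53.2
```

Call:
{"name": "step_arm", "arguments": {
  "targets": [
    [[0,0.02,-0.001,0],[0,0.04,-0.002,0],[0,0.06,-0.003,0],[0.005,0.078,-0.004,0],[0.01,0.08,-0.004,0]]
  ]
}}

```text
time: 16.43
tool_pos: [590.4, 204.1, 115.2]
tcp_rot: [-1.72, 1.554, -3.14]
contact_force: [-0.8, -0.7, -2.4]
grip_width: 53.3
```

```bash
python3 -c "
from h import *
c=cap('scene');save(c,'s1')
plan([(590.7,205,85,8.6),(590.7,205,62.5,8.6)])"
```

```text
t 16.48 tcp [588.4 203.7 113.8] w 53.1 F [-0.6  0.8 -3.6] x [-0.02  -0.001 -1.   ]
(590.7, 205, 85, 8.6) -> [0.0287, 0.0031, -0.0008] 0.1 len 29
(590.7, 205, 62.5, 8.6) -> [0.0225, 0.0, 0.0] 0.0 len 22
```

View pics/s1.png

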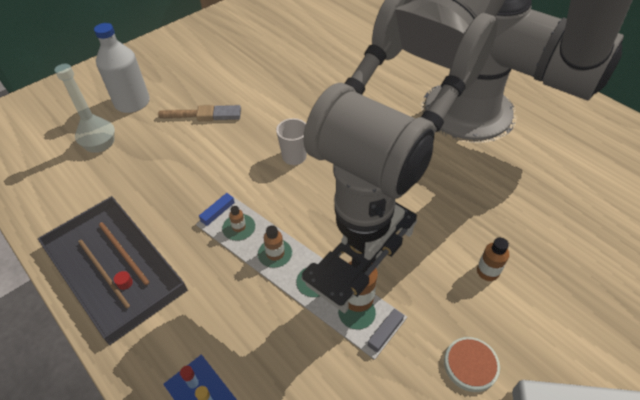

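The scene view shows small (237,220) and medium (273,245) standing on their marks. Largest is held over mark_4 at (358,310), and the beaker is untouched.

Call:
{"name": "step_arm", "arguments": {
  "targets": [
    [[0.01,0.003,-0.001,0],[0.02,0.003,-0.001,0],[0.028,0.003,-0.001,0],[0.033,0.003,-0.001,0],[0.035,0.003,-0.001,0]]
  ]
}}

```text
time: 16.9
tool_pos: [589.3, 204.9, 77.3]
tcp_rot: [-1.662, 1.548, -3.081]
contact_force: [0.1, -0.3, -1.9]
grip_width: 53.7
```

```bash
python3 -c "
from h import *
plan([(590.7,205,62.5,8.6)])"
```

```text
t 16.9 tcp [589.3 204.9  77.3] w 53.7 F [ 0.1 -0.3 -1.9] x [-0.023 -0.001 -1.   ]
(590.7, 205, 62.5, 8.6) -> [0.0148, 0.0017, 0.0002] 0.1 len 15
```

Call:
{"name": "step_arm", "arguments": {
  "targets": [
    [[0.005,0.002,0,0],[0.009,0.002,0,0],[0.012,0.002,0,0],[0.014,0.002,0,0],[0.015,0.002,0,0]]
  ]
}}

```text
time: 17.32
tool_pos: [591.0, 205.2, 62.6]
tcp_rot: [-1.662, 1.548, -3.082]
contact_force: [-2.7, -0.6, 4.3]
grip_width: 53.4
```

Call:
{"name": "step_arm", "arguments": {
  "targets": [
    [[0,0,0,0],[0,0,0,0],[0,0,0,0],[0,0,0,0],[0,0,0,0]]
  ],
  "jaw": 0
}}

```text
time: 17.73
tool_pos: [591.1, 205.3, 62.7]
tcp_rot: [-1.665, 1.548, -3.085]
contact_force: [0.4, 0.1, 0.9]
grip_width: 82.0
```

Call:
{"name": "step_arm", "arguments": {
  "targets": [
    [[0,0,0,0],[0,0,0,0],[0,0,0,0],[0,0,0,0],[0,0,0,0]]
  ]
}}

```text
time: 18.15
tool_pos: [591.1, 205.3, 62.7]
tcp_rot: [-1.665, 1.548, -3.085]
contact_force: [-0.2, 0.6, 0.2]
grip_width: 92.0
```

```bash
python3 -c "
from h import *
x,y,z=bot.get_obs()['tool_pos']
plan([(x,y,180,8.6),(510,241,170,8.6),(420,278,160,8.6),(345,311,150,8.6)])"
```

```text
t 18.15 tcp [591.1 205.3  62.7] w 92.0 F [-0.2  0.6  0.2] x [-0.022 -0.001 -1.   ]
(np.float64(591.1429380053052), np.float64(205.2565710374422), 180, 8.6) -> [-0.1172, -0.0026, -0.0002] 0.1 len 117
(510, 241, 170, 8.6) -> [0.01, -0.0749, -0.0475] 0.0 len 89
(420, 278, 160, 8.6) -> [0.01, -0.0835, -0.05] 0.0 len 98
(345, 311, 150, 8.6) -> [0.01, -0.0692, -0.0438] 0.0 len 83
```

Call:
{"name": "step_arm", "arguments": {
  "targets": [
    [[-0.015,0,0,0],[-0.04,-0.001,0,0],[-0.07,-0.002,0,0],[-0.1,-0.002,0,0],[-0.12,-0.002,0,0]]
  ]
}}

```text
time: 18.57
tool_pos: [592.6, 205.3, 185.9]
tcp_rot: [-1.694, 1.552, -3.113]
contact_force: [0.5, -0.8, 0.9]
grip_width: 91.8
```

Call:
{"name": "step_arm", "arguments": {
  "targets": [
    [[0,-0.014,-0.009,0],[0,-0.029,-0.018,0],[0,-0.044,-0.028,0],[0.005,-0.06,-0.038,0],[0.01,-0.075,-0.048,0]]
  ]
}}

```text
time: 18.98
tool_pos: [510.3, 241.7, 177.7]
tcp_rot: [-1.709, 1.553, -3.128]
contact_force: [-0.4, 0.2, -0.3]
grip_width: 91.5
```

Call:
{"name": "step_arm", "arguments": {
  "targets": [
    [[0,-0.017,-0.01,0],[0.002,-0.034,-0.02,0],[0.005,-0.05,-0.03,0],[0.007,-0.067,-0.04,0],[0.01,-0.0835,-0.05,0]]
  ]
}}

```text
time: 19.4
tool_pos: [419.2, 278.9, 169.5]
tcp_rot: [-1.722, 1.553, 3.141]
contact_force: [0.5, -0.9, -0.5]
grip_width: 91.8
```

Call:
{"name": "step_arm", "arguments": {
  "targets": [
    [[0,-0.018,-0.012,0],[0.005,-0.038,-0.024,0],[0.01,-0.055,-0.035,0],[0.01,-0.067,-0.042,0],[0.01,-0.067,-0.042,0]]
  ]
}}

```text
time: 19.82
tool_pos: [344.2, 310.9, 160.8]
tcp_rot: [-1.706, 1.552, -3.124]
contact_force: [0.6, -0.0, -0.3]
grip_width: 91.7
```

```bash
python3 -c "
from h import *
c=cap('wrist');P=cloud(c).reshape(-1,3)
Q=P[(abs(P[:,2]-96)<4)&(np.hypot(P[:,0]-345,P[:,1]-312)<30)];print(len(Q),((Q.max(0)+Q.min(0))/2).round(1),Q.mean(0).round(1))
plan([(345,311.5,90,8.6),(345,311.5,36,8.6)]);print(bot.get_obs()['joint_positions'].round(2))"
```

```text
742 [346.  311.   94.8] [345.9 311.5  95.6]
t 19.87 tcp [345.9 310.8 161.1] w 92.0 F [ 0.2 -0.6  0.5] x [-0.017  0.    -1.   ]
(345, 311.5, 90, 8.6) -> [0.0711, 0.0005, -0.0007] 0.2 len 71
(345, 311.5, 36, 8.6) -> [0.054, 0.0, 0.0] 0.0 len 54
[0.56 0.31 1.77 0.01 1.08 0.4 ]
```

Call:
{"name": "step_arm", "arguments": {
  "targets": [
    [[0.02,0,-0.001,0],[0.04,0.001,-0.001,0],[0.06,0.001,-0.001,0],[0.071,0.001,-0.001,0],[0.071,0.001,-0.001,0]]
  ]
}}

```text
time: 20.28
tool_pos: [345.5, 310.9, 88.2]
tcp_rot: [-1.623, 1.55, -3.041]
contact_force: [-0.8, -0.7, -0.1]
grip_width: 91.7
```

Call:
{"name": "step_arm", "arguments": {
  "targets": [
    [[0.015,0,0,0],[0.03,0,0,0],[0.045,0,0,0],[0.053,0,0,0],[0.053,0,0,0]]
  ]
}}

```text
time: 20.7
tool_pos: [344.6, 310.3, 34.6]
tcp_rot: [-1.585, 1.549, -3.004]
contact_force: [-0.5, -0.0, 1.1]
grip_width: 91.7
```

Call:
{"name": "step_arm", "arguments": {
  "targets": [
    [[0,0,0,0],[0,0,0,0],[0,0,0,0],[0,0,0,0],[0,0,0,0]]
  ],
  "jaw": 1
}}

```text
time: 21.12
tool_pos: [344.9, 310.6, 35.1]
tcp_rot: [-1.607, 1.55, -3.026]
contact_force: [-0.1, -0.3, 0.7]
grip_width: 62.7
```

Call:
{"name": "step_arm", "arguments": {
  "targets": [
    [[0,0,0,0],[0,0,0,0],[0,0,0,0],[0,0,0,0],[0,0,0,0]]
  ]
}}

```text
time: 21.53
tool_pos: [345.1, 310.7, 35.3]
tcp_rot: [-1.618, 1.551, -3.038]
contact_force: [0.3, 0.1, 2.5]
grip_width: 43.7
```

```bash
python3 -c "
from h import *
x,y,z=bot.get_obs()['tool_pos']
plan([(x,y,180,8.6),(440,228,180,8.6),(540,150,180,8.6),(605.6,106,170,8.6)])"
```

```text
t 21.53 tcp [345.1 310.7  35.3] w 43.7 F [0.3 0.1 2.5] x [-0.02  -0.002 -1.   ]
(np.float64(345.1014756743984), np.float64(310.6715391487918), 180, 8.6) -> [-0.1447, -0.0029, -0.0001] 0.1 len 145
(440, 228, 180, 8.6) -> [0.0, 0.0815, 0.0959] 0.0 len 126
(540, 150, 180, 8.6) -> [0.0, 0.0872, 0.0921] 0.0 len 127
(605.6, 106, 170, 8.6) -> [0.01, 0.0583, 0.0533] 0.0 len 80
```

Call:
{"name": "step_arm", "arguments": {
  "targets": [
    [[-0.02,0,0,0],[-0.055,-0.001,0,0],[-0.09,-0.002,0,0],[-0.125,-0.003,0,0],[-0.15,-0.003,0,0]]
  ]
}}

```text
time: 21.95
tool_pos: [345.2, 310.7, 188.0]
tcp_rot: [-1.67, 1.552, -3.089]
contact_force: [1.0, -0.2, -1.5]
grip_width: 43.6
```

Call:
{"name": "step_arm", "arguments": {
  "targets": [
    [[0,0.012,0.014,0],[0,0.03,0.035,0],[0,0.047,0.055,0],[0,0.064,0.075,0],[0,0.081,0.095,0]]
  ]
}}

```text
time: 22.37
tool_pos: [440.1, 228.1, 186.1]
tcp_rot: [-1.66, 1.552, -3.079]
contact_force: [0.8, 0.3, -0.8]
grip_width: 43.3
```

Call:
{"name": "step_arm", "arguments": {
  "targets": [
    [[0,0.018,0.019,0],[0,0.036,0.038,0],[0,0.054,0.057,0],[0,0.071,0.075,0],[0,0.087,0.092,0]]
  ]
}}

```text
time: 22.78
tool_pos: [540.6, 149.2, 183.6]
tcp_rot: [-1.656, 1.55, -3.075]
contact_force: [0.1, 0.3, -0.8]
grip_width: 43.1
```

Call:
{"name": "step_arm", "arguments": {
  "targets": [
    [[0,0.018,0.017,0],[0,0.036,0.034,0],[0,0.05,0.047,0],[0,0.057,0.052,0],[0,0.057,0.052,0]]
  ]
}}

```text
time: 23.2
tool_pos: [605.5, 105.4, 181.3]
tcp_rot: [-1.652, 1.549, -3.073]
contact_force: [-0.3, -0.2, -1.1]
grip_width: 43.3
```

```bash
python3 -c "
from h import *
c=cap('wrist');P=cloud(c).reshape(-1,3)
Q=P[(abs(P[:,2]-123)<4)&(np.hypot(P[:,0]-591,P[:,1]-206)<30)];print('largest',len(Q),((Q.max(0)+Q.min(0))/2).round(1),Q.mean(0).round(1))
plan([(605.6,106.2,90,8.6),(605.6,106.2,42.5,8.6)])"
```

```text
largest 1697 [592.  205.3 122.7] [592.  205.2 122.6]
t 23.25 tcp [604.5 106.3 181.5] w 43.8 F [-0.2  1.4 -0.8] x [-0.022 -0.001 -1.   ]
(605.6, 106.2, 90, 8.6) -> [0.0915, 0.0031, 0.0005] 0.0 len 92
(605.6, 106.2, 42.5, 8.6) -> [0.0475, 0.0, 0.0] 0.0 len 48
```

Call:
{"name": "step_arm", "arguments": {
  "targets": [
    [[0.02,0.003,0.0005,0],[0.045,0.003,0.0005,0],[0.07,0.003,0.0005,0],[0.091,0.003,0.0005,0],[0.091,0.003,0.0005,0]]
  ]
}}

```text
time: 23.67
tool_pos: [601.3, 107.2, 86.1]
tcp_rot: [-1.679, 1.539, -3.098]
contact_force: [-1.5, 0.3, -0.9]
grip_width: 43.8
```

Call:
{"name": "step_arm", "arguments": {
  "targets": [
    [[0.01,0,0,0],[0.02,0,0,0],[0.03,0,0,0],[0.035,0,0,0],[0.035,0,0,0]]
  ]
}}

```text
time: 24.08
tool_pos: [599.5, 107.2, 50.1]
tcp_rot: [-1.68, 1.537, -3.099]
contact_force: [-0.2, 0.4, -0.6]
grip_width: 43.5
```

```bash
python3 -c "
from h import *
plan([(605.6,106.2,42.5,8.6)])"
```

```text
t 24.08 tcp [599.5 107.2  50.1] w 43.5 F [-0.2  0.4 -0.6] x [-0.033 -0.001 -0.999]
(605.6, 106.2, 42.5, 8.6) -> [0.0074, 0.0061, 0.002] 0.1 len 10
```

Call:
{"name": "step_arm", "arguments": {
  "targets": [
    [[0.001,0.003,0.001,0],[0.002,0.006,0.002,0],[0.004,0.0065,0.002,0],[0.006,0.0065,0.002,0],[0.0075,0.0065,0.002,0]]
  ]
}}

```text
time: 24.5
tool_pos: [606.2, 106.1, 42.4]
tcp_rot: [-1.682, 1.538, -3.101]
contact_force: [-2.8, 0.3, 14.5]
grip_width: 43.0
```

Call:
{"name": "step_arm", "arguments": {
  "targets": [
    [[0,0,0,0],[0,0,0,0],[0,0,0,0],[0,0,0,0],[0,0,0,0]]
  ]
}}

```text
time: 24.92
tool_pos: [606.3, 106.2, 42.6]
tcp_rot: [-1.681, 1.538, -3.099]
contact_force: [-1.0, -0.3, 0.4]
grip_width: 43.4
```

Call:
{"name": "step_arm", "arguments": {
  "targets": [
    [[0,0,0,0],[0,0,0,0],[0,0,0,0],[0,0,0,0],[0,0,0,0]]
  ],
  "jaw": 0
}}

```text
time: 25.33
tool_pos: [606.2, 106.1, 42.6]
tcp_rot: [-1.681, 1.538, -3.1]
contact_force: [-0.5, -0.6, 0.3]
grip_width: 72.1
```

Call:
{"name": "step_arm", "arguments": {
  "targets": [
    [[0,0,0,0],[0,0,0,0],[0,0,0,0],[0,0,0,0],[0,0,0,0]]
  ]
}}

```text
time: 25.75
tool_pos: [606.2, 106.1, 42.6]
tcp_rot: [-1.68, 1.538, -3.099]
contact_force: [-0.6, -0.2, -0.7]
grip_width: 91.5
```

Call:
{"name": "step_arm", "arguments": {
  "targets": [
    [[-0.015,0,0,0],[-0.04,-0.001,0,0],[-0.07,-0.002,0,0],[-0.1,-0.003,0,0],[-0.14,-0.004,0,0]]
  ]
}}

```text
time: 26.17
tool_pos: [605.6, 105.6, 182.1]
tcp_rot: [-1.68, 1.534, -3.099]
contact_force: [0.6, 0.2, 0.0]
grip_width: 92.2
```

Call:
{"name": "step_arm", "arguments": {
  "targets": [
    [[0,-0.04,0,0],[0,-0.08,0,0],[0,-0.12,0,0],[0,-0.16,0,0],[0,-0.19,0,0]]
  ]
}}

```text
time: 26.58
tool_pos: [414.6, 76.7, 189.1]
tcp_rot: [-1.679, 1.533, -3.097]
contact_force: [0.3, -1.2, -0.1]
grip_width: 91.7
```

Call:
{"name": "step_arm", "arguments": {
  "targets": [
    [[0,0,-0.03,0],[0,0,-0.06,0],[0,0,-0.09,0],[0,0,-0.12,0],[0,0,-0.12,0]]
  ]
}}

```text
time: 27.0
tool_pos: [395.6, 199.1, 189.9]
tcp_rot: [-1.732, 1.533, 3.136]
contact_force: [-0.9, -0.6, -0.3]
grip_width: 91.8
```

```bash
python3 - <<'E'
from h import *
plan([])
M={'small':(60,(635.4,-91)),'medium':(78,(620.5,8)),'large':(96,(605.6,106.9)),'largest':(116,(590.7,205.8))}
for n in('top','scene'):
    c=cap(n);save(c,n+'9');P=cloud(c).reshape(-1,3)
    for k,(h,g) in M.items():
        Q=P[(abs(P[:,2]-h-7)<5)&(np.hypot(P[:,0]-g[0],P[:,1]-g[1])<35)]
        if len(Q): print(n,k,len(Q),((Q.max(0)+Q.min(0))/2).round(1),Q.mean(0).round(1),'target',g)
    Q=P[(abs(P[:,2]-85)<4)&(np.hypot(P[:,0]-420,P[:,1]+170)<50)]
    if len(Q): print(n,'beaker',((Q.max(0)+Q.min(0))/2).round(1))
cv2.imwrite('pics/fin.png',np.vstack([cv2.imread('pics/top9.png')[80:300],cv2.imread('pics/scene9.png')[60:400]]))
E
```

```text
t 27.0 tcp [395.6 199.1 189.9] w 91.8 F [-0.9 -0.6 -0.3] x [-0.037  0.    -0.999]
top small 44 [631.9 -90.9  67.4] [632.3 -90.6  67.1] target (635.4, -91)
top medium 73 [617.    7.8  83.9] [617.2   8.5  84.9] target (620.5, 8)
top large 115 [603.2 106.9 102.9] [602.4 106.8 103.2] target (605.6, 106.9)
top largest 182 [588.5 205.4 122.4] [588.4 205.6 122.9] target (590.7, 205.8)
top beaker [ 418.7 -171.4   85. ]
scene small 58 [635.9 -88.8  66. ] [636.9 -88.4  65.8] target (635.4, -91)
scene medium 100 [621.6   9.7  83.8] [622.4  10.9  84.4] target (620.5, 8)
scene large 167 [607.2 108.2 102.2] [607.8 109.2 102.5] target (605.6, 106.9)
scene largest 289 [592.9 207.5 122.2] [593.8 207.8 122.6] target (590.7, 205.8)
scene beaker [ 422.8 -169.5   84.7]
```

View pics/fin.png

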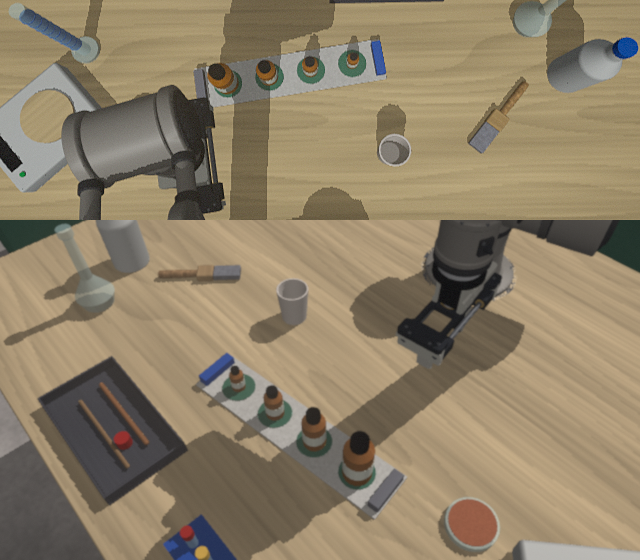

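The last picture shows all four bottles upright on their marks in the right order: in the lower half, from small near (237,380) by the blue block to largest near (358,465) by the grey. The beaker has not moved and the arm is clear, so I'm handing in.

```bash
python3 -c "
from plant import bot
print(bot.close_job())"
```

```text
the job is handed in; nothing more can be done
None
```

All four amber bottles are standing on their marks in order of size, smallest next to the blue block (mark_1) and largest next to the grey (mark_4). I handed the job in at about 27 s of the 128 s allowed; no verdict came back.

- **Bottle positions:** in the last check, each bottle was within about 4 mm of the mark position I was aiming for, against a limit of 15 mm. All four stood upright, and the gripper was open and well clear.
- **Beaker:** its measured position moved less than 1 mm between the first and last pictures.
- **Disagreement:** the top and scene cameras differed from each other by about 4–5 mm throughout. The bottles and marks shifted by about the same amount, so the error between them is probably smaller, around 2–3 mm.
- **Gripper tilt:** the gripper had drifted to about 2° of tilt by the last placement, but the last bottle stood flat once released.

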